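# Clamp the drilled block in the cam jig

### The arm

A 6-joint arm with a two-finger parallel gripper is mounted at the origin on a cart in front of the work surface, level with it; the furniture and walls round the work are solid. World frame = base frame: x ahead of the robot, y to its left, z up, the work surface at z = 0. Lengths are in m, angles in rad, forces in N, time in s.
With the tool pointing down it reaches from about 0.35 to 0.85 m from the base axis. Payload 8.1 kg.
Tool frame: the origin (TCP) lies between the finger pads; the fingertips stand tips_ahead ahead of it and the grasp point (between the pads) lies 8 mm behind it (tips_ahead is the distance from the TCP to the fingertips, in m); z points along the fingers, x is the direction in which the jaws open and shut, and the axes are right-handed (so a half turn about z gives the same grasp; the last joint's range is limited). The gripper opens to 93 mm and grips with 3 to 60 N. Pads are 15 mm wide; open, the fingers measure 128 mm over their backs; the gripper's body (75 mm by 188 mm) begins 65 mm behind the grasp point.
Start: joints at [-1.393, 0.13, 1.488, -0, 1.523, -0.085], TCP at [0.156, -0.579, 0.23] pointing down, gripper open.
Joint ranges: [-2.96, 2.96], [-0.89, 2.26], [0.02, 2.5], [-1.34, 4.48], [0, 2.73], [-2.66, 2.66]. Speed limits (rad/s): [2.39, 2.39, 2.79, 3.14, 3.14, 3.14].

### API

Orientations are given as a rotation vector (axis times angle).
In Python, from plant import * gives the robot as it stands.
- The arm moves only by the tool play_rows, never from a script. Its argument "increments" is a list that holds one entry, the list of rows, each a list of 4 numbers: the shift along the tool's x, y, z in cm, then the turn about the tool's z in rad. A call has 1 to 5 rows; each row is the pose to reach, as a shift and turn from the pose measured when the call began, along the tool's axes at that moment; what a row does not reach only later rows make up. A row lasts 1/10 s, in which the tool goes at most 50 mm and 8.59 degrees, less where a joint would pass 70% of its speed; a pose out of reach is approached as far as the arm can. A call with a gripper value outside its range is refused whole. "jaw" is the finger opening in cm, from 0 to 9.3, set as the call begins (left out, the last holds). The fingers move at their own pace and stop on an object; "squeeze" is the grip in N (left out, the last holds). Time passes only in rows, so rows that repeat a pose let the fingers close. It gives the time, the measured TCP pose, the force and the opening at its end, in the units of the state.
- read_state(): the state, without advancing time (a new reading comes with each control period).
- read_camera(name): name is "side" or "top"; returns (picture, depth): 480x640x3 uint8, blue, green, red; 480x640 float32, m along the optical axis (not along the pixel's ray), 0 where there is no reading.
- camera_params(name): a dict with "K" (3x3 intrinsics, pixels), "k1" (the pictures are not rectified: a ray, as slopes to the right and down, at radius r is drawn at 1 + k1 r^2 times it, then the intrinsics apply), "eye" and "orientation" of the camera in the world. Camera axes: x right, y up, looking along -z (the intrinsics and any distortion apply to the point x, -y, -z); pixel columns grow to the right and rows downward; lengths in m; the calibration is good to about 2 mm. A picture is of the moment at which its call begins. camera_params takes no time and is no camera call.
- close_job(): hands the job in, once; it reports no verdict.
The state is a dict: "t": time; "q": joint angles; "dq": joint speeds; "joint_torque": joint torques, N m; "tool_pos": TCP position; "orientation": TCP orientation; "force": force on the tool from outside, world axes, zero at the start; "wrist_torque": the same for the moment, N m; "opening": finger opening in m.
Only numpy, scipy, OpenCV 4.12 (cv2) and the standard library are available. Lean on these libraries where they do the work, as an engineer would, in place of code of your own. Each camera call takes 0.05 s, during which the arm holds its last target.

### The job

Lay the long drilled wooden block flat in the cam clamp jig, centred between the fence and the sliding jaw with its long sides along them, then swing the cam lever its full quarter turn so that the jaw is drawn tight and the block is held against the fence. Let go when the block is clamped. The shorter block without holes is scrap; it is not wanted.

Things in the scene. Friction and masses are not known exactly. Their poses are not given: they have to be found in the camera images.
- jig: Cam clamp jig screwed to the bench. Origin on the bench, z up. Bed x -100..80, y -65..65 mm, its top at z 12. Fence across it, inner face at x = 48; jaw opposite. Fence and jaw tops z 24 (screw heads 28). Cam open: gap 60 mm, x -12..48; the jaw face is at x = -12 + 13.4 cam. Cam pivot axis: x -60, y 0. A clamped block's centre comes to x 27, y 0.
- wood_block: The block to clamp: drilled beech, 110 mm long (its y) x 42 mm wide (its x) x 30 mm high, holes facing up, loose on the bench. Origin at the centre of its underside. 60 to 130 g. Near it lies a plain scrap offcut, 75 x 42 x 30 mm, without holes; the two may have swapped places.
- cam (a joint): Cam and lever angle, rad: 0 open (lever along the jig's -x, away from the fence), grows counter-clockwise seen from above to the stop at 1.57 (lever along the jig's -y); starts at 0 to 0.2, stays where left. Lever: flat bar, z 27-34 mm; at its end, 80 mm from the pivot, an upright round black knob, 20 mm across, z 34-78. Takes 3 to 8 N at the knob.
- jaw: Sliding wooden jaw of the jig, 22 mm (x) x 100 mm (y). Origin on the bed below its middle; its face towards the fence at x = 11 mm. It slides along the jig's x, moved by the cam only; a thin rubber layer behind its face gives up to 3 mm, so the block is met at about 1.35 rad and pressed with some 15 N at the stop.
Things that resemble listed ones, but are neither listed nor needed, are in the scene too. Leave any turquoise look-alike of the wood_block alone.

How it is judged:
By the outcome, as a careful person would: the job done as asked, in the order asked, and still so for the second after the job is handed in, with the robot touching nothing.
It also fails if it takes over 42 s, if anything falls off the work surface, if the arm or the gripper's body presses on something with over 40 N, if the wrist force passes 120 N, or if a joint passes its speed limit or range.

## Working session

There is one attempt and no reset: what is moved stays moved. The work goes in short steps, Python scripts to look and compute and a tool call to move; the robot and the scene stay as the last step left them, time stands still between calls to the robot, and variables do not carry over. Pictures are saved under pics/ and viewed, and the job is handed in when it is done.

Besides the shell and the picture viewer there is one more tool, called after "Call:" as a command line: name --argument value ..., lists and objects as JSON in quotes. play_rows: Moves the arm, as the interface text tells. Its arguments: {"type":"object","properties":{"increments":{"type":"array"},"jaw":{"type":"number"},"squeeze":{"type":"number"}},"required":["increments"]}

```bash
mkdir -p pics; ls; python3 - <<'E'
from plant import *
import cv2,numpy as np
for n in("side","top"):
    p,d=read_camera(n); cv2.imwrite(f"pics/{n}0.png",p); np.save(f"{n}0.npy",d)
    c=camera_params(n); print(n,c)
print(read_state())
E
```

```text
pics
side {'K': array([[440.13993961,   0.        , 325.73612686],
       [  0.        , 440.13993961, 239.5675162 ],
       [  0.        ,   0.        ,   1.        ]]), 'k1': -0.007666636865196115, 'eye': array([0.34700858, 0.41072637, 0.92247312]), 'orientation': array([ 0.15228245, -0.67246278, -2.63854288])}
top {'K': array([[496.79738406,   0.        , 320.33682829],
       [  0.        , 496.79738406, 228.1473668 ],
       [  0.        ,   0.        ,   1.        ]]), 'k1': 0.006964398380433354, 'eye': array([ 0.40758206, -0.0120232 ,  0.89227092]), 'orientation': array([ 0.1242442 , -0.11596545, -1.55781823])}
{'t': 0.1, 'q': array([-1.39339842e+00,  1.31068699e-01,  1.48915233e+00,  1.56415093e-05,
        1.52298146e+00, -8.53783366e-02]), 'dq': array([ 0.00087509, -0.00157855, -0.00161473, -0.00199626, -0.00015709,
        0.00041541]), 'joint_torque': array([ 2.74489714e-03, -5.61340320e+01, -4.93096626e+01,  7.69887236e-02,
        2.91459798e-02, -6.68410939e-05]), 'tool_pos': array([ 0.1558123 , -0.57891943,  0.22871236]), 'orientation': array([-2.49245560e+00,  1.91059650e+00,  1.85123674e-03]), 'force': array([-0.16060194, -0.00948122,  0.68422094]), 'wrist_torque': array([0.01378855, 0.01793635, 0.06658307]), 'opening': 0.09345855232274772}
```

View pics/side0.png

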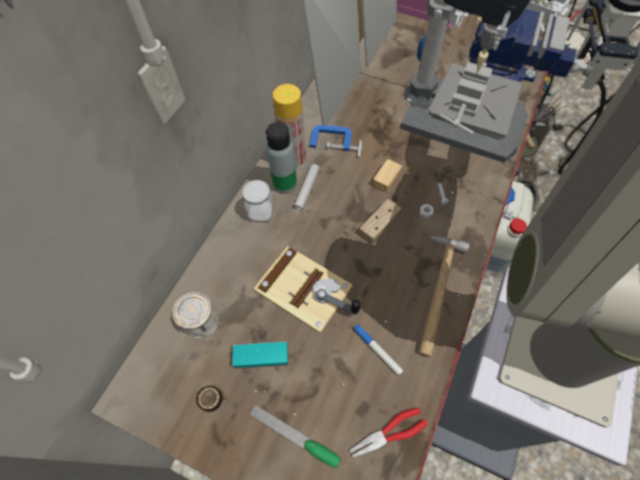

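View pics/top0.png

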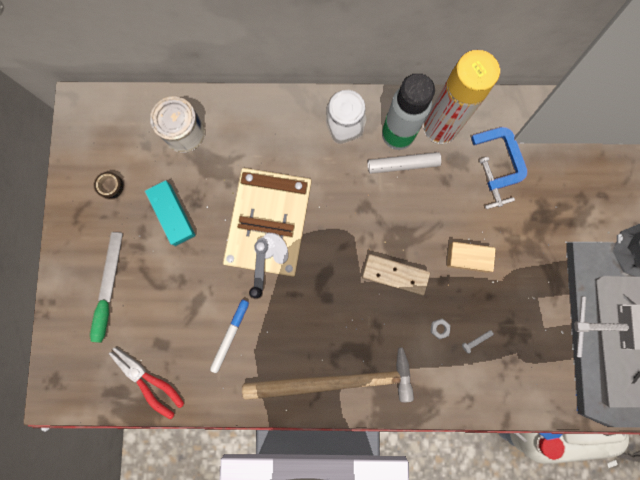

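Top view: the drilled block is at about (396,273) and the scrap at (472,256). The jig is at about (268,222), with its fence at (275,181), jaw at (266,226), pivot at (261,246) and knob at (256,292).

```bash
cat > h.py <<'E'
import numpy as np,cv2
from scipy.spatial.transform import Rotation as R
from plant import *
def ray(c,u,v):
    K=c["K"]; a=np.array([(u-K[0,2])/K[0,0],(v-K[1,2])/K[1,1]]); s=a.copy()
    for _ in range(10): s=a/(1+c["k1"]*(s@s))
    return R.from_rotvec(c["orientation"]).apply([s[0],-s[1],-1.])
def onz(n,u,v,z):
    c=camera_params(n); d=ray(c,u,v); e=c["eye"]; return e+d*(z-e[2])/d[2]
def proj(n,P):
    c=camera_params(n); q=R.from_rotvec(c["orientation"]).inv().apply(np.array(P)-c["eye"])
    s=np.array([q[0],-q[1]])/-q[2]; s=s*(1+c["k1"]*(s@s)); return c["K"][:2,:2]@s+c["K"][:2,2]
def cloud(n,d):
    c=camera_params(n);K=c["K"]; v,u=np.mgrid[:480,:640]
    a=np.stack([(u-K[0,2])/K[0,0],(v-K[1,2])/K[1,1]],-1); s=a.copy()
    for _ in range(5): s=a/(1+c["k1"]*(s**2).sum(-1,keepdims=True))
    q=np.stack([s[...,0]*d,-s[...,1]*d,-d],-1)
    return R.from_rotvec(c["orientation"]).apply(q.reshape(-1,3)).reshape(480,640,3)+c["eye"]
E
python3 - <<'E'
from h import *
for n,b in(("top",(200,150,440,310)),("side",(240,150,420,340))):
    p=cv2.imread(f"pics/{n}0.png"); x0,y0,x1,y1=b
    k=3 if n=="top" else 3
    cv2.imwrite(f"pics/{n}0z.png",cv2.resize(p[y0:y1,x0:x1],None,fx=k,fy=k,interpolation=cv2.INTER_CUBIC))
d=np.load("top0.npy");P=cloud("top",d)
for u,v in[(396,273),(472,256),(268,222),(256,292),(261,246),(275,181),(266,226),(330,300),(200,300),(168,213)]: print(u,v,P[v,u].round(4))
E
```

```text
396 273 [ 0.4633 -0.1385  0.0304]
472 256 [ 0.494  -0.2704  0.0312]
268 222 [0.5523 0.0865 0.0209]
256 292 [0.4272 0.0966 0.0776]
261 246 [0.5068 0.0951 0.0418]
275 181 [0.6268 0.0756 0.0228]
266 226 [0.5448 0.0897 0.0222]
330 300 [ 0.4162 -0.0251  0.0008]
200 300 [0.414  0.2058 0.0011]
168 213 [0.565  0.2621 0.0313]
```

View pics/top0z.png

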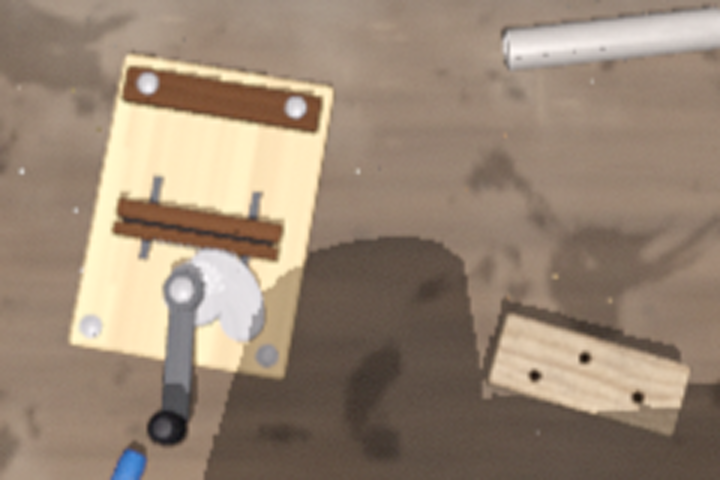

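View pics/side0z.png

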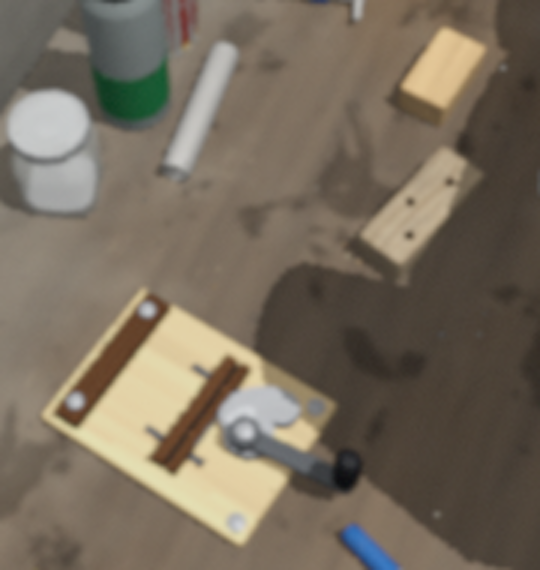

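```bash
python3 - <<'E'
from h import *
# jig frame from corners
zc=np.array([(122,52),(334,88),(285,378),(68,345)])/3+[200,150]
C=np.array([onz("top",u-.3,v-.3,.012)[:2] for u,v in zc]); print(C.round(4))
print([np.linalg.norm(C[i]-C[(i+1)%4]).round(4) for i in range(4)])
img=cv2.imread("pics/top0.png");P=cloud("top",np.load("top0.npy"))
# refine by mask of height above bench
Z=P[...,2]
def rect(m,box,lab):
    k=np.zeros(m.shape,np.uint8);x0,y0,x1,y1=box;k[y0:y1,x0:x1]=m[y0:y1,x0:x1]
    c=max(cv2.findContours(k,0,1)[0],key=cv2.contourArea)
    pts=c[:,0].astype(float); print(lab,cv2.minAreaRect(c))
    return pts
for z,box,m,lab in[(.012,(215,155,320,285),(Z>.006),"jig"),(.03,(350,240,440,310),Z>.022,"block"),(.03,(441,230,510,285),Z>.022,"scrap"),(.03,(140,170,200,250),Z>.022,"turq")]:
    pts=rect(m,box,lab)
    W=np.array([onz("top",u,v,z)[:2] for u,v in pts])
    r=cv2.minAreaRect((W*1000).astype(np.float32));print(r); print(cv2.boxPoints(r).round(1).tolist())
J=C.mean(0); ex=(C[0]+C[1]-C[2]-C[3]);ex/=np.linalg.norm(ex); ey=np.array([-ex[1],ex[0]])
O=J+ex*.010; print("jig O",O,"yaw",np.arctan2(ex[1],ex[0]))
for n,u,v,z in[("top",200+182/3,150+288/3,.042),("top",200+166/3,150+427/3,.078),("side",240+348/3,150+460/3,.078),("top",200+148/3,150+82/3,.028),("top",200+296/3,150+107/3,.028),("top",200+200/3,150+212/3,.024)]:
    w=onz(n,u,v,z)[:2]; print(n,w.round(4),"jig:",((w-O)@ex).round(4),((w-O)@ey).round(4))
E
```

```text
[[0.6551 0.1407]
 [0.6338 0.0112]
 [0.458  0.0378]
 [0.4762 0.1664]]
[np.float64(0.1313), np.float64(0.1778), np.float64(0.13), np.float64(0.1808)]
jig ((265.8372497558594, 228.5889434814453), (72.75811767578125, 113.25010681152344), 10.007980346679688)
((543.060791015625, 90.30842590332031), (129.6475067138672, 204.14697265625), 80.9761734008789)
[[432.1000061035156, 42.29999923706055], [633.7000122070312, 10.300000190734863], [654.0, 138.3000030517578], [452.3999938964844, 170.3000030517578]]
block ((395.98480224609375, 275.359130859375), (64.29778289794922, 25.457563400268555), 16.46001434326172)
((459.4580383300781, -138.1729278564453), (109.91873931884766, 44.12971115112305), 73.95694732666016)
[[423.1000061035156, -184.89999389648438], [465.5, -197.10000610351562], [495.8999938964844, -91.5], [453.3999938964844, -79.30000305175781]]
scrap ((472.15283203125, 256.8537292480469), (44.803497314453125, 24.384204864501953), 7.594643592834473)
((492.7181396484375, -270.87127685546875), (76.1783676147461, 42.664207458496094), 82.37606048583984)
[[466.5, -305.79998779296875], [508.79998779296875, -311.5], [518.9000244140625, -235.89999389648438], [476.6000061035156, -230.3000030517578]]
turq ((168.56871032714844, 212.20867919921875), (61.96580123901367, 24.768898010253906), 64.17900848388672)
((567.1083984375, 261.6676940917969), (112.6611328125, 43.19245529174805), 28.28390121459961)
[[507.29998779296875, 254.0], [527.7000122070312, 216.0], [626.9000244140625, 269.29998779296875], [606.5, 307.3999938964844]]
jig O [0.56567019 0.08754422] yaw -0.1466181608067052
top [0.5067 0.0956] jig: -0.0595 -0.0006
top [0.4266 0.0976] jig: -0.139 -0.0104
side [0.4251 0.1011] jig: -0.1411 -0.0071
top [0.6318 0.1212] jig: 0.0605 0.0429
top [0.6173 0.0326] jig: 0.0591 -0.0468
top [0.5541 0.0885] jig: -0.0116 -0.0007
```

```bash
python3 -c "
import plant;print([n for n in dir(plant) if n[0]!='_'])
try: print(plant.tips_ahead)
except Exception as e: print(e)"
cat >> h.py <<'E'
def plan(x,y,z,heading):
    s=read_state(); T=R.from_rotvec(s["orientation"]); p=s["tool_pos"]
    tx=T.apply([1,0,0]); h=np.arctan2(tx[1],tx[0])
    d=T.inv().apply(np.array([x,y,z])-p)*100
    t=-(heading-h); t=(t+np.pi)%(2*np.pi)-np.pi
    print("t",round(s["t"],2),"pos",p.round(4),"h",h.round(3),"tilt",T.apply([0,0,1]).round(3),"F",s["force"].round(1),"open",round(s["opening"],4),"q",s["q"].round(2),"\n-> shift cm",d.round(2),"turn",round(t,3))
E
python3 - <<'E'
from h import *
plan(.30,-.30,.2,-.8)
plan(.462,-.138,.15,-.279)
# block faces: grey-level top view, wood top edges at z=.03
P=cloud("top",np.load("top0.npy"));m=(abs(P[...,2]-.03)<.004);k=np.zeros_like(m);k[240:310,350:440]=1;m&=k
q=P[m][:,:2];c=q.mean(0);w,V=np.linalg.eigh(np.cov((q-c).T));print("block",c,len(q),(w*12)**.5,np.degrees(np.arctan2(V[1],V[0])))
print([np.ptp(np.percentile((q-c)@V[:,i],[.5,99.5])) for i in(0,1)])
r=cv2.minAreaRect((q*1000).astype(np.float32));print(r)
P=cloud("side",np.load("side0.npy"));m=(abs(P[...,2]-.03)<.004);k=np.zeros_like(m);k[190:250,350:410]=1;m&=k
q=P[m][:,:2];c=q.mean(0);w,V=np.linalg.eigh(np.cov((q-c).T));print("block side",c,len(q),(w*12)**.5,np.degrees(np.arctan2(V[1],V[0])))
E
```

```text
['IKError', 'camera_params', 'close_job', 'read_camera', 'read_state', 'tips_ahead']
0.011
t 0.1 pos [ 0.1558 -0.5789  0.2287] h -1.308 tilt [-0.     0.002 -1.   ] F [-0.2 -0.   0.7] open 0.0935 q [-1.39  0.13  1.49  0.    1.52 -0.09] 
-> shift cm [-23.18 -21.17   2.91] turn -0.508
t 0.1 pos [ 0.1558 -0.5789  0.2287] h -1.308 tilt [-0.     0.002 -1.   ] F [-0.2 -0.   0.7] open 0.0935 q [-1.39  0.13  1.49  0.    1.52 -0.09] 
-> shift cm [-34.61 -41.02   7.93] turn -1.029
block [ 0.46026439 -0.13881557] 1530 [0.04206056 0.10981715] [164.01127939  74.01127939]
[np.float64(0.041547468048062905), np.float64(0.10880380515913751)]
((460.6131591796875, -138.94900512695312), (110.09376525878906, 42.20296096801758), 73.84625244140625)
block side [ 0.46034949 -0.13673708] 706 [0.04271568 0.11110477] [163.85971924  73.85971924]
```

Call:
play_rows --increments '[[[-4.6,-4.2,0.5,-0.1],[-9.2,-8.4,1,-0.2],[-13.8,-12.6,1.5,-0.3],[-18.4,-16.8,2,-0.4],[-23,-21,2.5,-0.5]]]' --jaw 7.5

```text
t: 0.6
tool_pos: [0.2703, -0.3559, 0.2084]
orientation: [-2.889, 1.229, 0.002]
force: [1.1, 0.6, -0.1]
opening: 0.0748
```

```bash
python3 -c "
from h import *
plan(.4603,-.138,.10,-.280)"
```

```text
t 0.6 pos [ 0.2703 -0.3559  0.2084] h -0.804 tilt [-0.     0.002 -1.   ] F [ 1.1  0.6 -0.1] open 0.0748 q [-1.04 -0.28  1.92  0.    1.51 -0.23] 
-> shift cm [ -2.5  -28.78  10.88] turn -0.524
```

Call:
play_rows --increments '[[[-0.5,-5,1,-0.1],[-1,-10,2,-0.2],[-1.5,-15,4,-0.3],[-2,-20,6,-0.4],[-2.5,-24.5,8,-0.5]]]'

```text
t: 1.1
tool_pos: [0.4235, -0.1745, 0.133]
orientation: [-3.105, 0.47, -0.0]
force: [0.2, -0.9, -0.5]
opening: 0.0751
```

```bash
python3 -c "
from h import *
plan(.4603,-.138,.08,-.280)"
```

```text
t 1.1 pos [ 0.4235 -0.1745  0.133 ] h -0.3 tilt [ 0.     0.002 -1.   ] F [ 0.2 -0.9 -0.5] open 0.0751 q [-0.5  -0.19  1.99  0.    1.35 -0.2 ] 
-> shift cm [ 2.44 -4.56  5.31] turn -0.02
```

Call:
play_rows --increments '[[[1.2,-2.3,2.6,-0.02],[2.4,-4.6,5.3,-0.02],[2.4,-4.6,5.3,-0.02],[2.4,-4.6,5.3,-0.02]]]'

```text
t: 1.5
tool_pos: [0.4592, -0.1369, 0.0792]
orientation: [-3.109, 0.436, 0.004]
force: [0.3, -1.2, 1.8]
opening: 0.0752
```

```bash
python3 -c "
from h import *
plan(.4603,-.138,.027,-.280)"
```

```text
t 1.5 pos [ 0.4592 -0.1369  0.0792] h -0.279 tilt [-0.002  0.002 -1.   ] F [ 0.3 -1.2  1.8] open 0.0752 q [-0.4  -0.07  1.97  0.    1.24 -0.12] 
-> shift cm [0.15 0.09 5.22] turn 0.001
```

Call:
play_rows --increments '[[[0.1,0.1,2.5,0],[0.15,0.1,4.5,0],[0.15,0.1,5.2,0],[0.15,0.1,5.2,0],[0.15,0.1,5.2,0]]]'

```text
t: 2.0
tool_pos: [0.461, -0.139, 0.0286]
orientation: [-3.109, 0.437, 0.001]
force: [0.2, 0.2, -0.4]
opening: 0.0749
```

```bash
python3 - <<'E'
from h import *
plan(.4603,-.138,.027,-.280)
p,d=read_camera("side");cv2.imwrite("pics/s1.png",cv2.resize(p[100:340,240:460],None,fx=2.5,fy=2.5))
# jig: fits in both views
for n in("top","side"):
    img=cv2.imread(f"pics/{n}0.png");P=cloud(n,np.load(f"{n}0.npy"));hsv=cv2.cvtColor(img,cv2.COLOR_BGR2HSV)
    Z=P[...,2];near=np.hypot(P[...,0]-.556,P[...,1]-.088)<.115
    m=near&(abs(Z-.012)<.004);u=m.astype(np.uint8)
    q=P[near&(Z>.008)&(Z<.017)][:,:2]
    print(n,"bed",cv2.minAreaRect((q*1000).astype(np.float32)))
    for lab,cx,cy in(("fence",.622,.076),("jaw",.545,.09)):
        mm=near&(abs(Z-.023)<.005)&(img[...,2]<150)&(img[...,2]>img[...,0]+25)
        ex=np.array([np.cos(-.15),np.sin(-.15)]);rel=(P[...,:2]-[.5657,.0875]);jx=rel@ex
        mm&=(jx>.035) if lab=="fence" else (jx<.0)
        q=P[mm][:,:2];c=q.mean(0);w,V=np.linalg.eigh(np.cov((q-c).T));print(n,lab,c.round(4),len(q),(w*12)**.5,np.arctan(-V[0,1]/V[1,1]))
E
```

```text
t 2.0 pos [ 0.461  -0.139   0.0286] h -0.279 tilt [-0.001  0.002 -1.   ] F [ 0.2  0.2 -0.4] open 0.0749 q [-0.4   0.01  2.    0.    1.13 -0.12] 
-> shift cm [-0.09 -0.08  0.16] turn 0.001
top bed ((555.8133544921875, 88.65381622314453), (130.16151428222656, 179.948974609375), 81.10684204101562)
top fence [0.6232 0.078 ] 688 [0.02265015 0.11233271] -0.15550538030125494
top jaw [0.5445 0.0902] 591 [0.0254551  0.09809882] -0.1643633176475811
side bed ((555.78369140625, 89.14433288574219), (130.316162109375, 181.2125244140625), 80.89019012451172)
side fence [0.6218 0.0806] 394 [0.02161219 0.11319023] -0.15711239272439972
side jaw [0.5441 0.0941] 394 [0.02167463 0.09816817] -0.15390119587275913
```

View pics/s1.png

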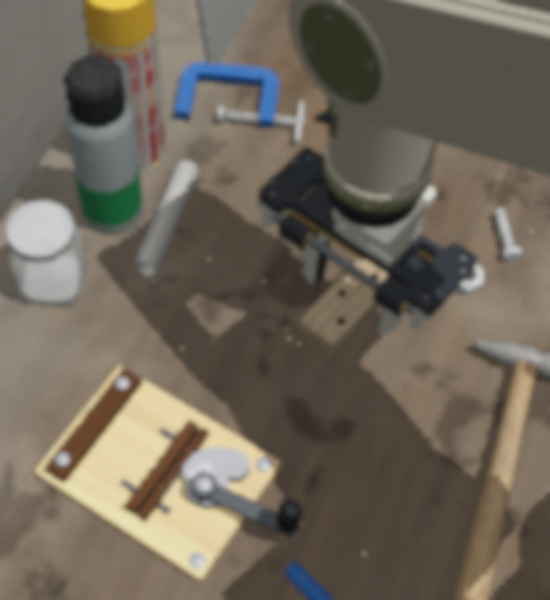

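The side view shows the fingers straddling the drilled block, at about (340,290) in the crop. I'm closing on it now.

Call:
play_rows --increments '[[[-0.1,-0.1,0.15,0],[-0.1,-0.1,0.15,0],[-0.1,-0.1,0.15,0],[-0.1,-0.1,0.15,0],[-0.1,-0.1,0.15,0]]]' --jaw 3.0 --squeeze 30

```text
t: 2.55
tool_pos: [0.4606, -0.1377, 0.0274]
orientation: [-3.11, 0.437, 0.0]
force: [-0.7, 0.5, 1.6]
opening: 0.0418
```

Call:
play_rows --increments '[[[0,0,0,0],[0,0,-1,0],[0,0,-3,0],[0,0,-6,0],[0,0,-8,0]]]'

```text
t: 3.05
tool_pos: [0.4611, -0.138, 0.1098]
orientation: [-3.11, 0.437, -0.002]
force: [0.8, -0.3, -1.3]
opening: 0.0415
```

```bash
python3 - <<'E'
from h import *
# target: block centre at jig x=18,y=0
th=-.156;O=np.array([.5657,.0873]);ex=np.array([np.cos(th),np.sin(th)])
t=O+.018*ex;print(t)
plan(t[0],t[1],.11,th)
p,d=read_camera("side");cv2.imwrite("pics/s2.png",cv2.resize(p[100:340,240:460],None,fx=2.5,fy=2.5))
E
```

```text
[0.58348142 0.08450338]
t 3.05 pos [ 0.4611 -0.138   0.1098] h -0.279 tilt [ 0.001  0.001 -1.   ] F [ 0.8 -0.3 -1.3] open 0.0415 q [-0.4  -0.1   1.95  0.    1.3  -0.12] 
-> shift cm [ 5.630e+00 -2.476e+01  1.000e-02] turn -0.123
```

View pics/s2.png

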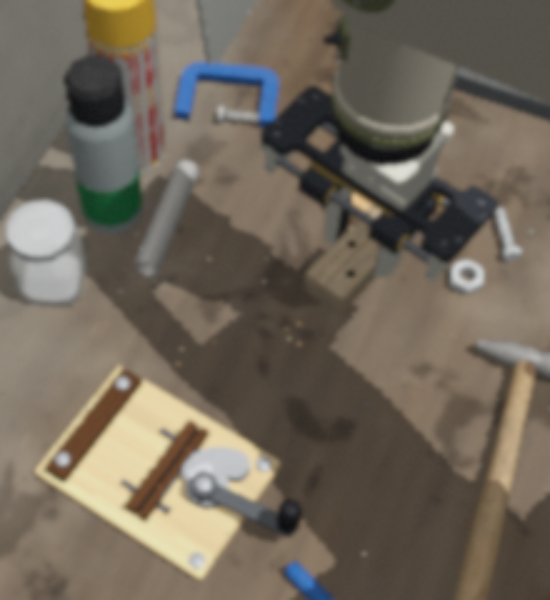

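Call:
play_rows --increments '[[[1,-4.5,0,-0.03],[2.2,-9.5,0,-0.06],[3.4,-14.5,0,-0.09],[4.5,-19.5,0,-0.12],[5.6,-24.0,0,-0.12]]]'

```text
t: 3.6
tool_pos: [0.5832, 0.0781, 0.1133]
orientation: [3.131, -0.248, 0.009]
force: [1.1, -0.9, -0.1]
opening: 0.042
```

```bash
python3 - <<'E'
from h import *
plan(.5835,.0845,.07,-.156)
P=cloud("top",np.load("top0.npy"));m=(P[...,2]>.08)&(P[...,0]<.76)&(P[...,1]>-.1)&(P[...,1]<.3);q=P[m];print(q.min(0),q.max(0)); print(q[np.argsort(q[:,0])[:5]])
E
```

```text
t 3.6 pos [0.5832 0.0781 0.1133] h -0.158 tilt [ 0.006 -0.001 -1.   ] F [ 1.1 -0.9 -0.1] open 0.042 q [ 0.05  0.18  1.65 -0.    1.31  0.21] 
-> shift cm [-0.1  -0.63  4.33] turn -0.002
[ 0.19862786 -0.07948339  0.08073777] [0.75996561 0.0267523  0.89227092]
[[0.19862786 0.02558708 0.24952382]
 [0.19887136 0.0267523  0.25031404]
 [0.19908132 0.0230894  0.25083615]
 [0.19914378 0.02428662 0.25106957]
 [0.19960779 0.02179555 0.25241456]]
```

Call:
play_rows --increments '[[[-0.1,-0.6,2,0],[-0.1,-0.6,4.3,0],[-0.1,-0.6,4.3,0],[-0.1,-0.6,4.3,0]]]'

```text
t: 4.0
tool_pos: [0.5826, 0.084, 0.0698]
orientation: [3.131, -0.248, 0.006]
force: [-0.3, -0.2, 0.1]
opening: 0.0418
```

```bash
python3 - <<'E'
from h import *
plan(.5835,.0845,.0395,-.156)
for n in("side","top"):
    p,d=read_camera(n);np.save(n+"3.npy",d);b=(240,200,380,340) if n=="side" else (200,130,360,310)
    cv2.imwrite(f"pics/{n}3.png",cv2.resize(p[b[1]:b[3],b[0]:b[2]],None,fx=3.2,fy=3.2,interpolation=2))
E
```

```text
t 4.0 pos [0.5826 0.084  0.0698] h -0.158 tilt [ 0.004 -0.001 -1.   ] F [-0.3 -0.2  0.1] open 0.0418 q [ 0.06  0.23  1.68 -0.    1.23  0.22] 
-> shift cm [ 0.07 -0.06  3.03] turn -0.002
```

View pics/side3.png

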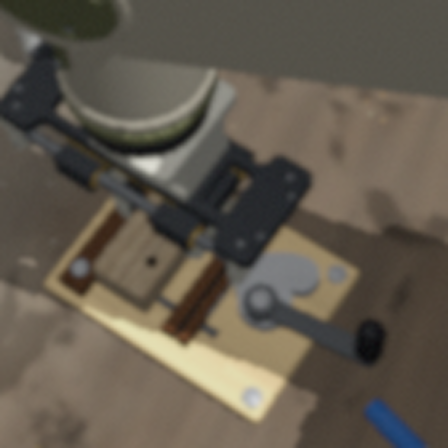

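View pics/top3.png

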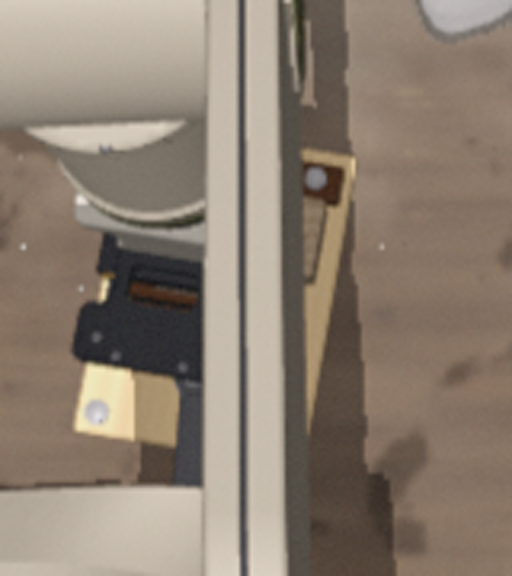

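The side view shows the block above the gap between fence and jaw, at about (145,255) in the crop. The arm covers most of the top view. I'm lowering the block now.

Call:
play_rows --increments '[[[0.05,-0.05,1.2,0],[0.05,-0.05,2.2,0],[0.05,-0.05,2.7,0],[0.05,-0.05,2.9,0],[0.05,-0.05,2.9,0]]]'

```text
t: 4.6
tool_pos: [0.5844, 0.084, 0.0419]
orientation: [3.131, -0.249, 0.01]
force: [0.3, 0.3, -0.9]
opening: 0.0419
```

```bash
python3 - <<'E'
from h import *
plan(.5835,.0845,.0395,-.156)
p,d=read_camera("side");np.save("side4.npy",d)
cv2.imwrite("pics/side4.png",cv2.resize(p[200:340,240:380],None,fx=4,fy=4,interpolation=2))
E
```

```text
t 4.6 pos [0.5844 0.084  0.0419] h -0.159 tilt [ 0.006 -0.001 -1.   ] F [ 0.3  0.3 -0.9] open 0.0419 q [ 0.06  0.27  1.69 -0.    1.18  0.22] 
-> shift cm [-0.1  -0.03  0.24] turn -0.003
```

View pics/side4.png

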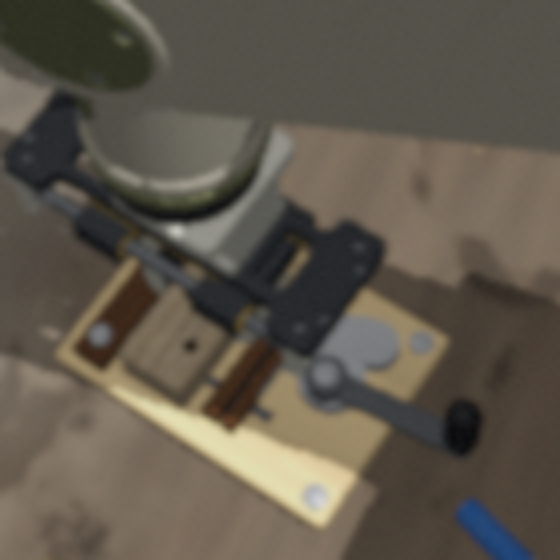

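The block is in the gap, parallel to the fence. I'm lowering the last ~2.5 mm and watching the force.

Call:
play_rows --increments '[[[-0.1,0,0.1,0],[-0.1,0,0.2,0],[-0.1,0,0.25,0],[-0.1,0,0.25,0]]]'

```text
t: 5.05
tool_pos: [0.5838, 0.0843, 0.0399]
orientation: [3.131, -0.249, 0.011]
force: [-0.3, -0.7, -0.8]
opening: 0.0415
```

Call:
play_rows --increments '[[[0,0,0.05,0],[0,0,0.1,0],[0,0,0.1,0]]]'

```text
t: 5.35
tool_pos: [0.584, 0.0843, 0.0395]
orientation: [3.131, -0.249, 0.011]
force: [-2.1, -0.3, 4.6]
opening: 0.0416
```

Contact: 4.6 N upward, with the TCP at 39.5 mm as predicted. Releasing.

Call:
play_rows --increments '[[[0,0,0,0],[0,0,0,0],[0,0,0,0],[0,0,0,0]]]' --jaw 5.6

```text
t: 5.75
tool_pos: [0.5839, 0.0843, 0.0394]
orientation: [3.131, -0.249, 0.011]
force: [0.3, -0.4, 0.7]
opening: 0.0559
```

Call:
play_rows --increments '[[[0,0,-1,0],[0,0,-3,0],[0,0,-6,0],[0,0,-9,0],[0,0,-9,0]]]'

```text
t: 6.25
tool_pos: [0.5868, 0.0846, 0.1358]
orientation: [-3.131, 0.249, -0.025]
force: [0.8, -0.2, 1.0]
opening: 0.0559
```

```bash
python3 - <<'E'
from h import *
p,d=read_camera("side");np.save("side5.npy",d);cv2.imwrite("pics/side5f.png",p)
cv2.imwrite("pics/side5.png",cv2.resize(p[200:340,240:380],None,fx=4,fy=4,interpolation=2))
th=-.156;O=np.array([.5657,.0873]);ex=np.array([np.cos(th),np.sin(th)]);ey=np.array([-ex[1],ex[0]])
a=.106;piv=O-.06*ex;k=piv+.08*(-ex*np.cos(a)-ey*np.sin(a));print("pivot",piv,"knob",k)
c=camera_params("side")
plan(k[0],k[1],.14,-np.pi/2+th+a)
E
```

```text
pivot [0.5064286  0.09662208] knob [0.42652858 0.10062042]
t 6.3 pos [0.5856 0.0846 0.1332] h -0.159 tilt [ 0.013 -0.001 -1.   ] F [-0.1 -0.4 -0.5] open 0.0561 q [ 0.06  0.16  1.63 -0.    1.33  0.22] 
-> shift cm [-15.95   0.92  -0.9 ] turn 1.462
```

View pics/side5.png

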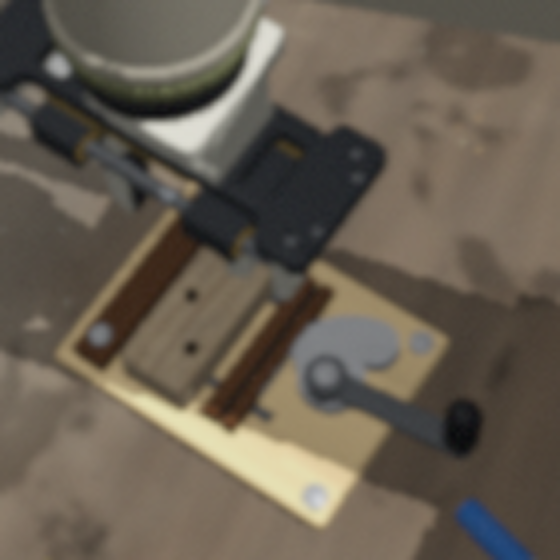

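The block lies in the gap parallel to fence and jaw. Next is the knob.

Call:
play_rows --increments '[[[-2,0,-0.9,0.14],[-5,0.2,-0.9,0.28],[-8,0.4,-0.9,0.42],[-11,0.6,-0.9,0.56],[-14,0.8,-0.9,0.7]]]' --jaw 5

```text
t: 6.8
tool_pos: [0.444, 0.0987, 0.139]
orientation: [-2.849, 1.314, -0.016]
force: [-0.4, 0.5, 1.0]
opening: 0.0505
```

Call:
play_rows --increments '[[[0,0,0,0.14],[0,0,0,0.28],[0,0,0,0.42],[0,0,0,0.56],[0,0,0,0.72]]]'

```text
t: 7.3
tool_pos: [0.4432, 0.0986, 0.138]
orientation: [-2.207, 2.228, -0.012]
force: [-0.4, 1.3, 0.3]
opening: 0.0499
```

```bash
python3 - <<'E'
from h import *
plan(.4265,.1006,.11,-np.pi/2-.156+.106)
for n in("side","top"):
    p,d=read_camera(n);np.save(n+"6.npy",d);b=(240,200,400,340) if n=="side" else (180,130,380,310)
    cv2.imwrite(f"pics/{n}6.png",cv2.resize(p[b[1]:b[3],b[0]:b[2]],None,fx=3.2,fy=3.2,interpolation=2))
E
```

```text
t 7.3 pos [0.4432 0.0986 0.138 ] h -1.58 tilt [ 0.009 -0.001 -1.   ] F [-0.4  1.3  0.3] open 0.0499 q [ 0.11 -0.22  2.   -0.    1.36  1.69] 
-> shift cm [-0.18  1.69  2.78] turn 0.041
```

View pics/side6.png

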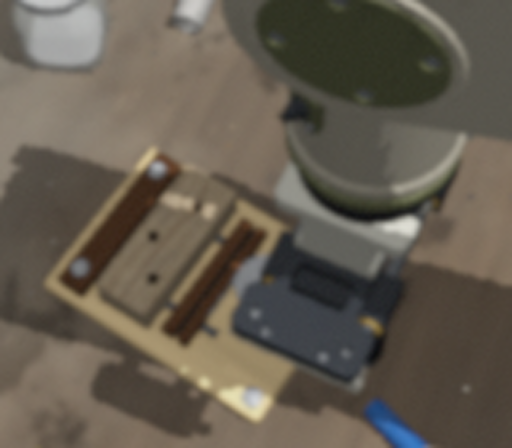

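View pics/top6.png

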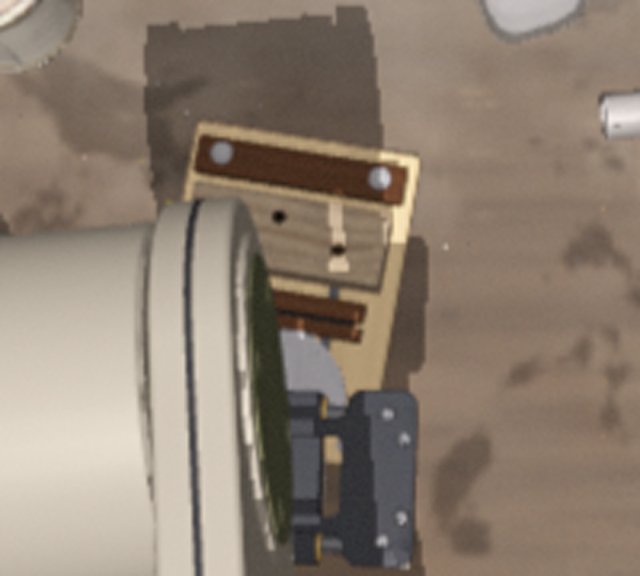

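```bash
python3 - <<'E'
from h import *
th=-.156;O=np.array([.5657,.0873]);ex=np.array([np.cos(th),np.sin(th)]);ey=np.array([-ex[1],ex[0]])
for n in("side","top"):
    P=cloud(n,np.load(n+"6.npy"));r=P[...,:2]-O;jx=r@ex;jy=r@ey
    m=(abs(P[...,2]-.042)<.004)&(jx>-.01)&(jx<.06)&(abs(jy)<.08)
    a=np.stack([jx[m],jy[m]],1);print(n,m.sum(),P[m][:,2].mean(),cv2.minAreaRect((a*1000).astype(np.float32)))
E
```

```text
side 881 0.04212867118670346 ((17.311267852783203, -1.3186111450195312), (110.70835876464844, 42.80353927612305), 89.69731140136719)
top 1042 0.04184510128628659 ((17.431751251220703, -1.5525436401367188), (42.90806198120117, 109.65875244140625), 0.2606719434261322)
```

Both views agree on the block: jig x 17.4, y -1.4 mm, 0.3° off parallel, top at z 42. I'm going down over the knob with the fingers open.

Call:
play_rows --increments '[[[-0.2,1.7,0,0.04],[-0.2,1.7,2,0.04],[-0.2,1.7,5,0.04],[-0.2,1.7,7.5,0.04],[-0.2,1.7,8,0.04]]]'

```text
t: 7.9
tool_pos: [0.424, 0.1003, 0.0544]
orientation: [-2.173, 2.267, -0.006]
force: [-0.3, -0.0, 0.2]
opening: 0.05
```

Call:
play_rows --increments '[[[0,0,0,0],[0,0,0,0],[0,0,0,0],[0,0,0,0],[0,0,0,0]]]' --jaw 1.0 --squeeze 15

```text
t: 8.4
tool_pos: [0.4249, 0.1003, 0.0554]
orientation: [-2.173, 2.265, -0.008]
force: [0.1, -0.4, 4.2]
opening: 0.0195
```

```bash
python3 - <<'E'
from h import *
plan(.4265,.1006,.058,-np.pi/2-.156+.106)
E
```

```text
t 8.4 pos [0.4249 0.1003 0.0554] h -1.613 tilt [ 0.005 -0.002 -1.   ] F [ 0.1 -0.4  4.2] open 0.0195 q [ 0.12 -0.16  2.11 -0.    1.19  1.73] 
-> shift cm [-0.04 -0.16 -0.25] turn 0.008
```

Call:
play_rows --increments '[[[0.8,-0.04,0,-0.1],[1.59,-0.16,0,-0.2],[2.36,-0.36,0,-0.3],[3.12,-0.63,0,-0.4],[3.84,-0.98,0,-0.5]]]'

```text
t: 8.9
tool_pos: [0.4327, 0.0615, 0.0556]
orientation: [-2.67, 1.653, -0.007]
force: [-1.0, 0.9, -0.9]
opening: 0.0197
```

```bash
cat >> h.py <<'E'
def arc(a):
    th=-.156;O=np.array([.5657,.0873]);ex=np.array([np.cos(th),np.sin(th)]);ey=np.array([-ex[1],ex[0]])
    piv=O-.06*ex;p=read_state()["tool_pos"][:2]-piv; print("cam by tcp",np.arctan2(-p@ey,-p@ex).round(3),"r",np.linalg.norm(p).round(4))
    k=piv+.08*(-ex*np.cos(a)-ey*np.sin(a)); plan(k[0],k[1],.056,-np.pi/2+th+a)
E
python3 - <<'E'
from h import *
arc(.6);arc(1.1)
E
```

```text
cam by tcp 0.601 r 0.0817
t 8.9 pos [0.4327 0.0615 0.0556] h -1.108 tilt [ 0.004 -0.001 -1.   ] F [-1.   0.9 -0.9] open 0.0197 q [ 0.02 -0.16  2.11 -0.    1.19  1.13] 
-> shift cm [-0.   -0.17 -0.04] turn 0.018
cam by tcp 0.601 r 0.0817
t 8.9 pos [0.4327 0.0615 0.0556] h -1.108 tilt [ 0.004 -0.001 -1.   ] F [-1.   0.9 -0.9] open 0.0197 q [ 0.02 -0.16  2.11 -0.    1.19  1.13] 
-> shift cm [ 3.85 -1.08 -0.03] turn -0.482
```

Call:
play_rows --increments '[[[0.8,-0.08,0,-0.09],[1.59,-0.22,0,-0.19],[2.36,-0.42,0,-0.29],[3.12,-0.7,0,-0.39],[3.85,-1.05,0,-0.48]]]'

```text
t: 9.4
tool_pos: [0.4578, 0.0309, 0.0555]
orientation: [2.988, -0.964, 0.002]
force: [-6.6, -2.8, 5.6]
opening: 0.0195
```

```bash
python3 - <<'E'
from h import *
arc(1.35);arc(1.59)
E
```

```text
cam by tcp 1.09 r 0.0818
t 9.4 pos [0.4578 0.0309 0.0555] h -0.624 tilt [ 0.001 -0.002 -1.   ] F [-6.6 -2.8  5.6] open 0.0195 q [-0.04 -0.09  2.05 -0.    1.19  0.58] 
-> shift cm [ 2.06 -0.42 -0.05] turn -0.247
cam by tcp 1.09 r 0.0818
t 9.4 pos [0.4578 0.0309 0.0555] h -0.624 tilt [ 0.001 -0.002 -1.   ] F [-6.6 -2.8  5.6] open 0.0195 q [-0.04 -0.09  2.05 -0.    1.19  0.58] 
-> shift cm [ 3.85 -1.11 -0.04] turn -0.487
```

Call:
play_rows --increments '[[[0.9,-0.14,0,-0.1],[1.7,-0.3,0,-0.2],[2.4,-0.53,0,-0.3],[3.1,-0.78,0,-0.39],[3.6,-1.0,0,-0.46]]]' --squeeze 25

```text
t: 9.9
tool_pos: [0.492, 0.0159, 0.0556]
orientation: [3.126, -0.252, -0.003]
force: [-7.8, -9.5, 6.1]
opening: 0.0193
```

```bash
python3 - <<'E'
from h import *
arc(1.57);arc(1.62)
E
```

```text
cam by tcp 1.55 r 0.082
t 9.9 pos [0.492  0.0159 0.0556] h -0.161 tilt [-0.002 -0.005 -1.   ] F [-7.8 -9.5  6.1] open 0.0193 q [-0.07  0.    1.95 -0.01  1.19  0.1 ] 
-> shift cm [ 0.17 -0.2  -0.04] turn -0.004
cam by tcp 1.55 r 0.082
t 9.9 pos [0.492  0.0159 0.0556] h -0.161 tilt [-0.002 -0.005 -1.   ] F [-7.8 -9.5  6.1] open 0.0193 q [-0.07  0.    1.95 -0.01  1.19  0.1 ] 
-> shift cm [ 0.57 -0.21 -0.05] turn -0.054
```

Almost at the stop. I'll press on gently until the force rises.

Call:
play_rows --increments '[[[0.15,0,0,0],[0.3,0,0,0],[0.4,0,0,0],[0.4,0,0,0]]]'

```text
t: 10.3
tool_pos: [0.4945, 0.0152, 0.0555]
orientation: [3.126, -0.251, -0.008]
force: [-9.2, -0.8, 5.9]
opening: 0.0191
```

```bash
python3 - <<'E'
from h import *
arc(1.57)
E
```

```text
cam by tcp 1.581 r 0.0823
t 10.3 pos [0.4945 0.0152 0.0555] h -0.16 tilt [-0.006 -0.006 -1.   ] F [-9.2 -0.8  5.9] open 0.0191 q [-0.07  0.01  1.94 -0.01  1.19  0.09] 
-> shift cm [-0.09 -0.23 -0.05] turn -0.003
```

Call:
play_rows --increments '[[[0.2,0,0,0],[0.4,0,0,0],[0.5,0,0,0],[0.5,0,0,0]]]'

```text
t: 10.7
tool_pos: [0.4949, 0.0149, 0.055]
orientation: [3.125, -0.25, -0.024]
force: [-24.5, 0.9, 19.6]
opening: 0.0194
```

```bash
python3 - <<'E'
from h import *
arc(1.57)
E
```

```text
cam by tcp 1.586 r 0.0826
t 10.7 pos [0.4949 0.0149 0.055 ] h -0.16 tilt [-0.016 -0.005 -1.   ] F [-24.5   0.9  19.6] open 0.0194 q [-0.07  0.02  1.93 -0.01  1.2   0.09] 
-> shift cm [-0.14 -0.26 -0.1 ] turn -0.003
```

24 N with no further travel, so this is the stop. Relaxing and opening.

Call:
play_rows --increments '[[[0,0,0,0],[0,0,0,0],[0,0,0,0],[0,0,0,0]]]' --jaw 5

```text
t: 11.1
tool_pos: [0.4954, 0.0148, 0.0553]
orientation: [3.125, -0.25, -0.023]
force: [0.4, -0.5, 0.4]
opening: 0.0466
```

Call:
play_rows --increments '[[[0,0,-2,0],[0,0,-5,0],[0,0,-9,0],[0,0,-13,0],[0,0,-14,0]]]'

```text
t: 11.6
tool_pos: [0.5004, 0.0153, 0.2009]
orientation: [3.126, -0.25, -0.01]
force: [1.0, -0.5, -0.6]
opening: 0.0499
```

```bash
python3 - <<'E'
from h import *
plan(.36,-.18,.22,-.3)
E
```

```text
t 11.6 pos [0.5004 0.0153 0.2009] h -0.16 tilt [-0.007 -0.006 -1.   ] F [ 1.  -0.5 -0.6] open 0.0499 q [-0.07 -0.12  1.79 -0.01  1.48  0.09] 
-> shift cm [-10.77  21.52  -1.71] turn 0.14
```

Call:
play_rows --increments '[[[-2,4.5,-0.5,0],[-4,9,-1,0],[-6,13,-1.5,0],[-8,17,-1.7,0],[-10,21,-1.7,0]]]'

```text
t: 12.1
tool_pos: [0.3674, -0.1773, 0.2198]
orientation: [3.125, -0.249, -0.008]
force: [0.7, -0.3, -0.1]
opening: 0.0504
```

```bash
python3 - <<'E'
from h import *
th=-.156;O=np.array([.5657,.0873]);ex=np.array([np.cos(th),np.sin(th)]);ey=np.array([-ex[1],ex[0]])
for n in("side","top"):
    p,d=read_camera(n);b=(240,200,400,340) if n=="side" else (180,130,380,310)
    cv2.imwrite(f"pics/{n}9.png",cv2.resize(p[b[1]:b[3],b[0]:b[2]],None,fx=3.2,fy=3.2,interpolation=2))
    P=cloud(n,d);r=P[...,:2]-O;jx=r@ex;jy=r@ey
    m=(abs(P[...,2]-.042)<.004)&(jx>-.005)&(jx<.06)&(abs(jy)<.08)
    a=np.stack([jx[m],jy[m]],1);print(n,m.sum(),P[m][:,2].mean(),cv2.minAreaRect((a*1000).astype(np.float32)))
    m=(P[...,2]>.07)&(P[...,2]<.082)&(abs(jx+.06)<.04)&(abs(jy+.08)<.04);print("knob",m.sum(),jx[m].mean(),jy[m].mean())
print(read_state()["force"])
E
```

```text
side 884 0.04211515279243437 ((26.683433532714844, -1.0296745300292969), (43.5540885925293, 110.29261779785156), 0.02215988002717495)
knob 58 -0.061108779660218236 -0.07775540594947153
top 1472 0.041857837202159055 ((26.9185791015625, -1.2896308898925781), (109.9918441772461, 42.50684356689453), 89.97557830810547)
knob 105 -0.060441398259416676 -0.08027194050845177
[-0.18538084  0.32271832 -0.75508386]
```

View pics/side9.png

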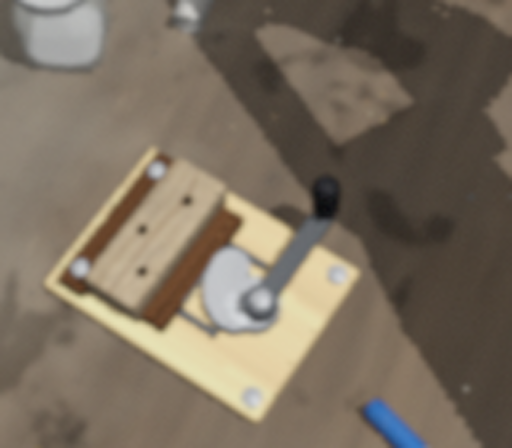

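View pics/top9.png

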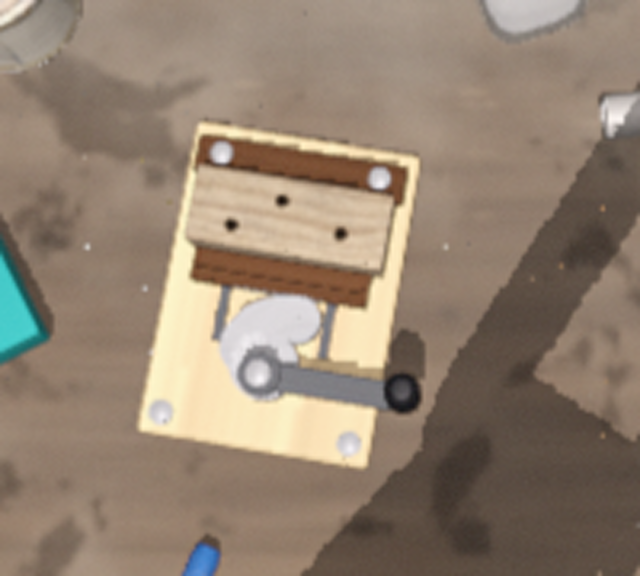

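The block is tight between fence and jaw, at jig x 26.8, y -1.2 mm, 0.0° off. The lever lies along the jig's -y, with the knob at (-60,-80). The arm is clear, so I'm handing in.

```bash
python3 -c "
from plant import *
print(close_job())"
```

```text
the job is handed in; nothing more can be done
None
```

The drilled block is clamped flat against the fence, and I handed the job in at about 12 s with the gripper clear of everything. I did not move or touch the scrap offcut or the turquoise look-alike.

I gripped the block across its width and set it in the open jig. I then took the cam lever by its knob and swung it to the stop, where the wrist force rose to about 24 N (sideways) with almost no further travel. After that I let go and moved the arm away.

My last checks, measured in both cameras, all agreed:
- **Block:** it sits at jig x ≈ 26.8 mm (27 expected), parallel to the fence to within 0.1°, with its top at z 42 mm.
- **Along its length:** it is about 1.2 mm off centre, which is within the 2 mm camera calibration.
- **Lever:** the knob is at jig (-60, -80) mm in the top view, which is the full quarter turn. The side view put it at (-61, -78), also within calibration.

No check failed.

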